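# Unlock the yellow buffer bottle at the pH bench

## Task

Unlock the child-resistant cap of the yellow-capped buffer bottle: push the cap down and, keeping it down, turn it anticlockwise (seen from above) about a sixth of a turn, until its black pointer has gone from the black dot to the green dot, then let go so that it springs back up. Leave the red-capped and blue-capped bottles standing where they are.

Things in the scene. Friction and masses are not known exactly. Their poses are not given: they have to be found in the camera images.
- yellow_cap_top (a point): Centre of the top of the yellow cap, on its axis, 152 mm above the bench; z up, x along its black pointer. The cap is a ribbed upright cylinder 42 mm across, 34 mm tall, its side free to grip all round; its bottle is clamped to the bench. Pressed, it sinks up to 8 mm on a spring (3 N to start, 10 N fully down); the ratchet lets go at 3 to 4 mm, so press 6 to 8 mm.
- yellow_cap (a joint): Turn of the yellow cap (rad), growing anticlockwise from above: 0 at the black dot (starts at 0 to 0.08), 1.05 at the green dot, stop at 1.25. Cap up: the ratchet blocks it at 0.12. Cap down: it turns at 0.05 N m. Past 0.69 it springs up behind the ratchet and cannot turn back. The dots are on a white collar 58 mm across, its top 49 mm below the cap's.
- red_bottle: Bystander with a red cap, standing loose, about 0.9 kg; origin at the centre of its underside, z up. All three bottles have the same shape: 152 mm tall, cap 42 mm across, white body 68 mm across, black foot cup 84 mm across and 30 mm tall.
- blue_bottle: Bystander with a blue cap, standing loose; same size and origin as the red one: centre of its underside, z up, 152 mm tall, 84 mm across at the foot.

How it is judged (in metres and radians):
On the way:
1. the yellow cap is pressed down (2.5 mm or more) while still on the locked side of its ratchet (height (world z) of yellow_cap_top below 0.1495 m and value of joint yellow_cap below 0.5 rad), for 0.03 s.
At the end, for the whole second after the job is handed in: The yellow cap is turned more than 0.7 rad (40 degrees) anticlockwise from the black dot, past its ratchet, is at rest and has sprung back up to within 2 mm of its full height; the red and the blue bottle stand upright (within 0.15 rad) within 20 mm of where they were (value of joint yellow_cap above 0.7 rad and height (world z) of yellow_cap_top above 0.15 m and velocity of joint yellow_cap below 0.1 rad/s and distance of each of red_bottle, blue_bottle from where it was at the start of the episode below 0.02 m and angle between each of red_bottle, blue_bottle's own z axis and vertical below 0.15 rad); the robot touches nothing.
It fails at once if the red or the blue bottle is tipped over or shoved more than 30 mm (angle between any of red_bottle, blue_bottle's own z axis and vertical above 0.4 rad or distance of any of red_bottle, blue_bottle from where it was at the start of the episode above 0.03 m).
It also fails if it takes over 35 s, if anything falls off the work surface, if the arm or the gripper's body presses on something with over 40 N, if the wrist force passes 120 N, or if a joint passes its speed limit or range.

## Robot

A 7-joint arm with a two-finger parallel gripper is mounted at the origin on the work surface. World frame = base frame: x ahead of the robot, y to its left, z up, the work surface at z = 0. Lengths are in mm, angles in rad, forces in N, time in s.
With the tool pointing down it reaches from about 400 to 875 mm from the base axis. Payload 4.4 kg.
Tool frame: the origin (TCP) lies at the very end of the fingers, on their centre line; the grasp point (between the pads) lies 19 mm behind it; z points along the fingers, y is the line along which they close (so a half turn about z gives the same grasp; the last joint's range is limited). The gripper opens to 85 mm and grips with 20 to 120 N. Pads are 22 mm wide; open, the fingers measure 114 mm over their backs; the gripper's body (76 mm by 85 mm) begins 54 mm behind the grasp point. The pads swing forward as they close: fully open they stand 13 mm farther back than shut.
Start: joints at [-1.284, 0.628, 0.038, 1.517, -0.027, 0.996, -0.02], TCP at [224.569, 609.989, 231.313] pointing down, gripper open.
Joint ranges: [-3.06, 3.06], [-0.37, 2.12], [-1.25, 1.32], [0.18, 2.47], [-1.1, 4.24], [0.23, 1.98], [-2.94, 2.94]. Speed limits (rad/s): [2.57, 2.57, 3.14, 3.14, 3.14, 3.14, 3.14].

## Interface

Orientations are given as [roll, pitch, yaw] about the fixed x, y, z axes, in that order (R = Rz(yaw) Ry(pitch) Rx(roll)).
In Python, from cell import monitor, viewer, workorder gives the robot as it stands.
- The arm moves only by the tool arm_command, never from a script. Its argument "series" is one flat list of numbers, 5 for each row, row after row: the opening in per cent of the stroke, from 0 (shut) to 100 (fully open), then the shift along the tool's x, y, z in cm, then the turn about the tool's z in degrees. In form: [claw, x, y, z, roll, claw, x, y, z, roll, ...]. A call has exactly 5 rows; each row is the pose to reach, as a shift and turn from the pose commanded when the call began, along the tool's axes at that moment; what a row does not reach only later rows make up. A row lasts 1/12 s, in which the tool goes at most 41.7 mm and 7.16 degrees, less where a joint would pass 70% of its speed; a pose out of reach is approached as far as the arm can. A call with a gripper value outside its range is refused whole. The fingers move at their own pace and stop on an object; the grip force is fixed at half the most. Time passes only in rows, so rows that repeat a pose let the fingers close, or fill a call up. It gives the time, the measured TCP pose, the force, the opening and the grip force at its end, in the units of the state.
- monitor.read_state(): the state, without advancing time (a new reading comes with each control period).
- viewer.get_image(name): name is "side" or "top"; returns (picture, depth): 384x512x3 uint8, red, green, blue; 384x512 float32, mm along the optical axis (not along the pixel's ray), 0 where there is no reading.
- viewer.camera_model(name): a dict with "mtx" (3x3 intrinsics, pixels), "R" (3x3) and "t" (3): a world point X has camera coordinates R X + t. Camera axes: x right, y down, z forward; pixel columns grow to the right and rows downward; lengths in mm; the calibration is good to about 2 mm. A picture is of the moment at which its call begins. camera_model takes no time and is no camera call.
- workorder.finish_job(): hands the job in; it is judged then, once.
The state is a dict: "clock": time; "qpos": joint angles; "qd": joint speeds; "tau": joint torques, N m; "eef_pos": TCP position; "tool_rot": TCP orientation; "force": force on the tool from outside, world axes, zero at the start; "torque": the same for the moment, N m; "width": finger opening in mm; "gripper_force": force on a finger pad.
Only numpy, scipy, OpenCV 4.12 (cv2) and the standard library are available. Lean on these libraries where they do the work, as an engineer would, in place of code of your own. Each camera call takes 0.05 s, during which the arm holds its last target. There are 200 camera calls.

## Working session

There is one attempt and no reset: what is moved stays moved. The work goes in short steps, Python scripts to look and compute and a tool call to move; the robot and the scene stay as the last step left them, time stands still between calls to the robot, and variables do not carry over. Pictures are saved under pics/ and viewed, at most 10 in all, crops included, and the job is handed in when it is done.

Besides the shell and the picture viewer there is one more tool, called after "Call:" as name(argument=value, ...) on one line, values as JSON. arm_command: Moves the arm, as the interface text tells. Its arguments: {"type":"object","properties":{"series":{"type":"array","items":{"type":"number"}}},"required":["series"]}

```bash
mkdir -p pics; python3 - <<'E'
from cell import monitor, viewer
import cv2, numpy as np
s=monitor.read_state(); print({k:np.round(v,3).tolist() for k,v in s.items()})
ims=[]
for n in("top","side"):
    im,d=viewer.get_image(n); np.save(f"pics/{n}.npy",d); cv2.imwrite(f"pics/{n}0.png",im[...,::-1]); 
    c=viewer.camera_model(n); print(n,c['mtx'],(-c['R'].T@c['t']).round(),c['R'].round(3))
E
```

```text
{'clock': 0.0, 'qpos': [-1.284, 0.629, 0.038, 1.518, -0.027, 0.996, -0.02], 'qd': [-0.002, 0.0, -0.002, 0.001, 0.0, 0.0, -0.001], 'tau': [-0.001, -56.342, 1.226, -19.345, 0.011, 0.011, 0.0], 'eef_pos': [224.326, 609.394, 230.403], 'tool_rot': [-3.14, -0.0, 2.789], 'force': [-0.746, -0.575, -0.383], 'torque': [-0.01, 0.039, 0.001], 'gripper_force': 0.0, 'width': 85.214}
top [[458.59364926   0.         255.61533417]
 [  0.         458.59364926 188.81019719]
 [  0.           0.           1.        ]] [ 449.   19. 1055.] [[ 0.016 -1.     0.016]
 [-0.997 -0.018 -0.077]
 [ 0.077 -0.015 -0.997]]
side [[409.80415522   0.         254.71671188]
 [  0.         409.80415522 183.07501186]
 [  0.           0.           1.        ]] [ 265. -665.  566.] [[ 0.921 -0.389  0.011]
 [-0.194 -0.485 -0.853]
 [ 0.337  0.784 -0.522]]
```

View pics/top0.png

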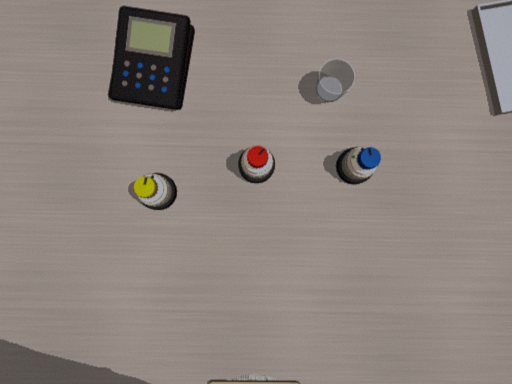

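View pics/side0.png

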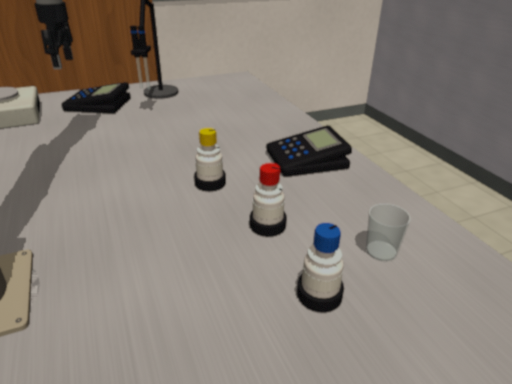

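The top view shows the yellow cap at about (146,187), with its pointer up-right. Red is at (258,157) and blue at (369,158), both well clear. In the side view the yellow cap is at (208,138).

```bash
cat >h.py <<'E'
import cv2, numpy as np
from cell import monitor, viewer
def ray(n,uv,z):
    c=viewer.camera_model(n);R,t=c['R'],c['t'];o=-R.T@t
    d=R.T@np.linalg.inv(c['mtx'])@[uv[0],uv[1],1]
    return o+d*(z-o[2])/d[2], o, d/np.linalg.norm(d)
def blob(im,lo,hi):
    m=cv2.inRange(cv2.cvtColor(im,cv2.COLOR_RGB2HSV),lo,hi)
    m=cv2.morphologyEx(m,cv2.MORPH_CLOSE,np.ones((5,5)))
    n,l,s,c=cv2.connectedComponentsWithStats(m);i=1+np.argmax(s[1:,4]);return c[i],s[i],l==i
E
python3 - <<'E'
from h import *
ld=lambda n:cv2.imread(f"pics/{n}0.png")[...,::-1].copy()
Y=((22,120,60),(35,255,255));Rd=((0,170,60),(6,255,255));B=((105,150,50),(125,255,255))
for nm,r in(("Y",Y),("R",Rd),("B",B)):
    o=[]
    for n in("top","side"):
        c,s,m=blob(ld(n),*r); p,oo,d=ray(n,c,135 if n=="side" else 146); o.append((oo,d)); 
        D=np.load(f"pics/{n}.npy"); print(nm,n,c.round(1),s,p.round(1),"depth med",np.median(D[m]))
    A=sum(np.eye(3)-np.outer(d,d) for _,d in o);b=sum((np.eye(3)-np.outer(d,d))@oo for oo,d in o)
    print("  tri",np.linalg.solve(A,b).round(1))
# top disc of the yellow cap from depth: points with z near 152
n="top";c,s,m=blob(ld(n),*Y);cm=viewer.camera_model(n);D=np.load("pics/top.npy")
v,u=np.nonzero(m&(D>0));P=(np.linalg.inv(cm['mtx'])@np.c_[u,v,np.ones(len(u))].T*D[v,u]-cm['t'][:,None]);P=(cm['R'].T@P).T
k=P[:,2]>147;print(k.sum(),len(k),P[k].min(0),P[k].max(0),P[k].mean(0))
E
```

```text
Y top [144.8 186.8] [134 176  23  22 397] [519.8 224.7 146. ] depth med 903.3706
Y side [207.3 136.4] [199 128  17  18 270] [520.6 228.1 135. ] depth med 994.1649
  tri [520.5 227.1 135.4]
R top [257.2 156.3] [248 146  20  22 335] [585.    2.9 146. ] depth med 911.329
R side [269.8 173.5] [260 163  21  22 382] [587.6   5.  135. ] depth med 841.50134
  tri [586.5   2.7 136.5]
B top [369.5 157.4] [359 148  22  21 335] [ 586.9 -222.5  146. ] depth med 915.2382
B side [326.6 237.5] [315 224  25  28 591] [ 586.9 -222.4  135. ] depth med 664.8458
  tri [ 587.1 -224.4  136.7]
352 397 [500.91861905 204.03109863 147.22167659] [540.66970484 245.73954889 155.80118324] [520.1443065  224.84958101 151.77872787]
```

```bash
python3 - <<'E'
import cv2
im=cv2.imread("pics/top0.png")[160:220,115:195];cv2.imwrite("pics/c1.png",cv2.resize(im,None,fx=8,fy=8,interpolation=cv2.INTER_CUBIC))
E
```

```text
(no output)
```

View pics/c1.png

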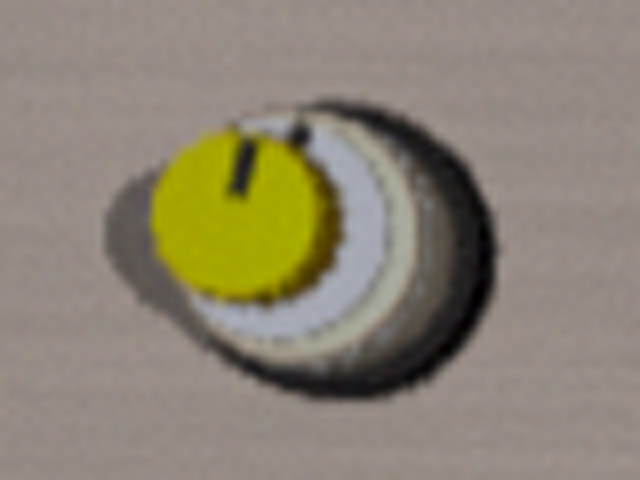

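The yellow cap top is at about (520, 226, 152). The two views agree, and both the height and the 42 mm diameter check out. In the tool frame that is x −41.0 cm and y −25.8 cm from here. I'll make the transit at the present height.

Call:
arm_command(series=[100,-1.5,-0.9,0,0,100,-4.0,-2.5,0,0,100,-7.0,-4.4,0,0,100,-10.0,-6.3,0,0,100,-13.0,-8.2,0,0])

```text
clock: 0.52
eef_pos: [318.7, 486.6, 230.8]
tool_rot: [-3.141, -0.0, 2.79]
force: [0.1, -0.5, 0.1]
width: 85.4
gripper_force: 0.0
```

Call:
arm_command(series=[100,-3.0,-1.9,0,0,100,-6.0,-3.8,0,0,100,-9.0,-5.6,0,0,100,-12.0,-7.5,0,0,100,-14.0,-8.8,0,0])

```text
clock: 0.93
eef_pos: [421.4, 353.3, 231.1]
tool_rot: [-3.14, 0.001, 2.785]
force: [0.7, 0.5, 0.1]
width: 85.5
gripper_force: 0.0
```

Call:
arm_command(series=[100,-3.0,-1.9,0,0,100,-6.0,-3.8,0,0,100,-9.0,-5.6,0,0,100,-12.0,-7.5,0,0,100,-14.0,-8.8,0,0])

```text
clock: 1.35
eef_pos: [522.2, 222.3, 231.1]
tool_rot: [-3.14, 0.001, 2.785]
force: [0.3, -0.6, 0.4]
width: 85.5
gripper_force: 0.0
```

```bash
python3 - <<'E'
from h import *
im,d=viewer.get_image("top"); cv2.imwrite("pics/top1.png",im[...,::-1])
s=monitor.read_state();print({k:np.round(s[k],3).tolist() for k in("clock","qpos","eef_pos","tool_rot","force","width")})
y=s["tool_rot"][2];D=np.array([520.2,225.5])-s["eef_pos"][:2];print(D@[np.cos(y),np.sin(y)],D@[np.sin(y),-np.cos(y)])
E
```

```text
{'clock': 1.4, 'qpos': [-0.485, 0.51, 0.059, 1.753, -0.03, 0.879, 0.794], 'eef_pos': [525.054, 217.625, 231.118], 'tool_rot': [-3.138, 0.005, 2.78], 'force': [2.37, -3.893, -0.305], 'width': 85.387}
7.329183517751769 5.645189951254584
```

Call:
arm_command(series=[100,0,0,0,0,100,0,0,0,0,100,0,0,0,0,100,0,0,0,0,100,0,0,0,0])

```text
clock: 1.82
eef_pos: [519.4, 227.5, 231.3]
tool_rot: [3.141, -0.001, 2.791]
force: [-0.7, 0.7, -1.0]
width: 85.5
gripper_force: 0.0
```

Call:
arm_command(series=[100,-0.1,-0.1,1.0,0,100,-0.1,-0.1,2.5,0,100,-0.1,-0.1,4.0,0,100,-0.1,-0.1,5.0,0,100,-0.1,-0.1,5.0,0])

```text
clock: 2.23
eef_pos: [519.0, 224.5, 178.7]
tool_rot: [-3.138, -0.003, 2.789]
force: [-0.8, 0.2, -0.2]
width: 85.3
gripper_force: 0.0
```

Call:
arm_command(series=[100,0,0,1.5,0,100,0,0,3.0,0,100,0,0,4.5,0,100,0,0,6.0,0,100,0,0,6.3,0])

```text
clock: 2.65
eef_pos: [519.6, 224.6, 116.5]
tool_rot: [-3.139, -0.002, 2.789]
force: [-0.1, 0.3, -1.1]
width: 85.3
gripper_force: 0.0
```

Call:
arm_command(series=[100,0,0,0,0,100,0,0,0,0,100,0,0,0,0,100,0,0,0,0,100,0,0,0,0])

```text
clock: 3.07
eef_pos: [521.2, 225.1, 119.1]
tool_rot: [3.141, 0.001, 2.789]
force: [0.5, -0.0, 0.6]
width: 85.4
gripper_force: 0.0
```

```bash
python3 - <<'E'
from h import *
a=viewer.get_image("top")[0][140:230,90:210]; b=viewer.get_image("side")[0][80:200,150:270]
r=lambda x:cv2.resize(x,(400,int(400*x.shape[0]/x.shape[1])),interpolation=cv2.INTER_CUBIC)
a,b=r(a),r(b);a=np.pad(a,((0,b.shape[0]-a.shape[0]),(0,0),(0,0)))
cv2.imwrite("pics/c2.png",np.hstack([a,b])[...,::-1])
E
```

```text
(no output)
```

View pics/c2.png

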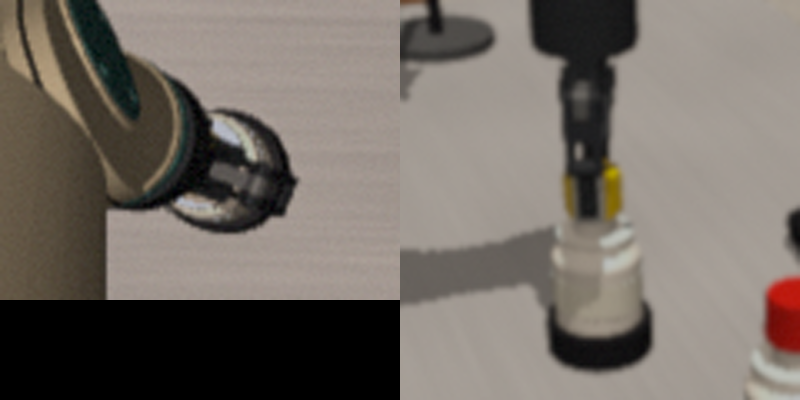

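The right-hand (side) view shows the fingers straddling the yellow cap, with the near finger at (590,190) in front of it. The tips are above the collar. I'll close the gripper.

Call:
arm_command(series=[0,0,0,0,0,0,0,0,0,0,0,0,0,0,0,0,0,0,0,0,0,0,0,0,0])

```text
clock: 3.58
eef_pos: [521.3, 226.0, 118.8]
tool_rot: [3.14, 0.001, 2.789]
force: [0.7, 3.2, 1.6]
width: 40.7
gripper_force: 60.1
```

Call:
arm_command(series=[0,0,0,0,0,0,0,0,0,0,0,0,0,0,0,0,0,0,0,0,0,0,0,0,0])

```text
clock: 4.0
eef_pos: [521.3, 226.0, 118.6]
tool_rot: [3.14, 0.001, 2.789]
force: [1.2, 4.9, 2.7]
width: 40.8
gripper_force: 60.3
```

Call:
arm_command(series=[0,0,0,0.2,0,0,0,0,0.4,0,0,0,0,0.6,0,0,0,0,0.7,0,0,0,0,0.7,0])

```text
clock: 4.42
eef_pos: [521.3, 226.0, 111.9]
tool_rot: [3.14, 0.001, 2.789]
force: [0.9, 5.0, 8.6]
width: 40.7
gripper_force: 60.6
```

Call:
arm_command(series=[0,0,0,0,0,0,0,0,0,0,0,0,0,0,0,0,0,0,0,0,0,0,0,0,0])

```text
clock: 4.83
eef_pos: [521.3, 226.0, 112.1]
tool_rot: [3.14, 0.001, 2.789]
force: [0.4, 5.6, 8.2]
width: 40.7
gripper_force: 60.6
```

Force is 8.2 N, so it's about 6 mm down. Anticlockwise from above is a negative turn about the downward tool z.

Call:
arm_command(series=[0,0,0,0,-3,0,0,0,0,-8,0,0,0,0,-13,0,0,0,0,-18,0,0,0,0,-20,0])

```text
invalid input at $.series: expected a multiple of 5 numbers
```

Call:
arm_command(series=[0,0,0,0,-3,0,0,0,0,-8,0,0,0,0,-13,0,0,0,0,-18,0,0,0,0,-20])

```text
clock: 5.25
eef_pos: [521.3, 226.0, 112.2]
tool_rot: [3.14, 0.002, -3.141]
force: [-0.1, 4.5, 9.5]
width: 40.3
gripper_force: 60.6
```

Call:
arm_command(series=[0,0,0,0,-4,0,0,0,0,-8,0,0,0,0,-12,0,0,0,0,-16,0,0,0,0,-20])

```text
clock: 5.67
eef_pos: [521.3, 226.0, 112.2]
tool_rot: [3.141, 0.002, -2.792]
force: [-0.7, 4.8, 7.8]
width: 40.7
gripper_force: 60.6
```

Call:
arm_command(series=[0,0,0,0,-4,0,0,0,0,-8,0,0,0,0,-12,0,0,0,0,-16,0,0,0,0,-18])

```text
clock: 6.08
eef_pos: [521.4, 226.0, 112.1]
tool_rot: [3.141, 0.003, -2.478]
force: [0.5, 5.2, 8.7]
width: 40.9
gripper_force: 60.6
```

Call:
arm_command(series=[0,0,0,0,0,0,0,0,0,0,0,0,0,0,0,0,0,0,0,0,0,0,0,0,0])

```text
clock: 6.5
eef_pos: [521.4, 226.0, 112.1]
tool_rot: [3.141, 0.003, -2.481]
force: [-0.2, 3.9, 8.4]
width: 40.4
gripper_force: 60.6
```

```bash
python3 - <<'E'
from h import *
s=monitor.read_state();print({k:np.round(s[k],3).tolist() for k in("clock","qpos","eef_pos","tool_rot","force","torque")})
E
```

```text
{'clock': 6.5, 'qpos': [-0.298, 0.679, -0.248, 1.855, 0.262, 0.637, 1.527], 'eef_pos': [521.394, 225.959, 112.119], 'tool_rot': [3.141, 0.003, -2.481], 'force': [-0.186, 3.856, 8.371], 'torque': [0.836, -0.05, 0.005]}
```

It turned 1.01 rad while staying pressed. I'll ease up first, then open and lift clear.

Call:
arm_command(series=[0,0,0,-0.2,0,0,0,0,-0.4,0,0,0,0,-0.6,0,0,0,0,-0.6,0,0,0,0,-0.6,0])

```text
clock: 6.92
eef_pos: [521.4, 226.0, 117.6]
tool_rot: [3.141, 0.002, -2.481]
force: [1.1, 5.1, 4.1]
width: 40.4
gripper_force: 60.4
```

Call:
arm_command(series=[100,0,0,0,0,100,0,0,0,0,100,0,0,0,0,100,0,0,0,0,100,0,0,0,0])

```text
clock: 7.33
eef_pos: [520.4, 223.9, 116.8]
tool_rot: [-3.141, -0.002, -2.483]
force: [-0.0, -1.3, 1.0]
width: 85.4
gripper_force: 0.0
```

Call:
arm_command(series=[100,0,0,0,0,100,0,0,0,0,100,0,0,0,0,100,0,0,0,0,100,0,0,0,0])

```text
clock: 7.75
eef_pos: [520.8, 224.9, 117.3]
tool_rot: [3.142, -0.0, -2.482]
force: [0.3, 0.0, -0.1]
width: 85.6
gripper_force: 0.0
```

Call:
arm_command(series=[100,0,0,-1,0,100,0,0,-3,0,100,0,0,-5,0,100,0,0,-7,0,100,0,0,-9,0])

```text
clock: 8.17
eef_pos: [520.7, 225.0, 209.0]
tool_rot: [3.142, 0.0, -2.482]
force: [1.1, 0.0, -0.7]
width: 85.4
gripper_force: 0.0
```

Call:
arm_command(series=[100,2,0,-1,0,100,5,0,-2,0,100,8,0,-2,0,100,11,0,-2,0,100,13,0,-2,0])

```text
clock: 8.58
eef_pos: [415.6, 143.4, 228.0]
tool_rot: [-3.141, -0.001, -2.482]
force: [-1.1, -0.5, -0.4]
width: 84.9
gripper_force: 0.0
```

Call:
arm_command(series=[100,0,0,0,0,100,0,0,0,0,100,0,0,0,0,100,0,0,0,0,100,0,0,0,0])

```text
clock: 9.0
eef_pos: [418.9, 146.1, 227.4]
tool_rot: [3.141, 0.001, -2.481]
force: [-0.1, 0.3, -0.2]
width: 85.6
gripper_force: 0.0
```

```bash
python3 - <<'E'
from h import *
t=viewer.get_image("top")[0];sd=viewer.get_image("side")[0];cv2.imwrite("pics/side3.png",sd[...,::-1])
for r in(((22,120,60),(35,255,255)),((0,170,60),(6,255,255)),((105,150,50),(125,255,255))):
    for im in(t,sd):print(blob(im,*r)[0].round(1))
a=cv2.resize(t[150:220,110:200],(540,420),interpolation=cv2.INTER_CUBIC);cv2.imwrite("pics/c3.png",a[...,::-1])
E
```

```text
[144.9 186.8]
[207.3 136.4]
[257.2 156.2]
[269.7 173.5]
[369.4 157.4]
[326.6 237.5]
```

View pics/c3.png

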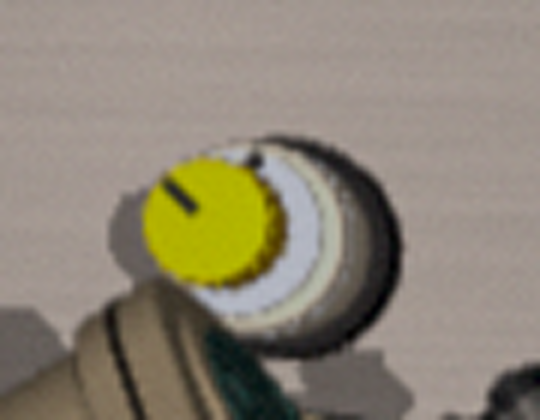

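The pointer now runs from the cap centre (207,222) to (165,180). It was slightly right of up before, so it has turned about 55° anticlockwise. All the cap centroids match the start in both views: the yellow cap is back up and the red and blue bottles haven't moved.

```bash
python3 -c "
from cell import workorder;print(workorder.finish_job())"
```

```text
the job is handed in; nothing more can be done
None
```

The yellow cap was pressed down, turned about 1.0 rad (55–58°) anticlockwise past its ratchet, and has sprung back up; the red and blue bottles have not moved, and the job is handed in (no verdict was returned).

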